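# Release a well tile from its mixer and put it on the light box

## Robot

A 7-joint arm with a two-finger parallel gripper is mounted at the origin on the work surface. World frame = base frame: x ahead of the robot, y to its left, z up, the work surface at z = 0. Lengths are in m, angles in rad, forces in N, time in s.
With the tool pointing down it reaches from about 0.425 to 0.925 m from the base axis. Payload 6.8 kg.
Tool frame: the origin (TCP) lies midway between the tips of the shut fingers; the grasp point (between the pads) lies 19 mm behind it; z points along the fingers, x is the direction in which the jaws open and shut, and the axes are right-handed (so a half turn about z gives the same grasp; the last joint's range is limited). The gripper opens to 85 mm and grips with 20 to 120 N. Pads are 22 mm wide; open, the fingers measure 114 mm over their backs; the gripper's body (76 mm by 85 mm) begins 54 mm behind the grasp point. The pads swing forward as they close: fully open they stand 13 mm farther back than shut.
Start: joints at [0.999, 0.477, 0.022, 1.555, -0.011, 1.109, -0.083], TCP at [0.302, -0.604, 0.231] pointing down, gripper open.
Joint ranges: [-2.96, 2.96], [-0.34, 2.1], [-1.41, 1.46], [0.24, 2.44], [-1.37, 4.51], [0.17, 1.92], [-2.96, 2.96]. Speed limits (rad/s): [2.39, 2.39, 3.14, 3.14, 3.14, 3.14, 3.14].

## Interface

Orientations are given as a unit quaternion [w, x, y, z].
In Python, from station import bot, imaging, nets gives the robot as it stands. The module is installed in compiled form; this text tells all that it offers.
- The arm moves only by the tool apply_moves, never from a script. Its argument "moves" is text: rows parted by semicolons, each of 7 numbers parted by spaces: the gripper command: -1 is fully open, 1 is shut, values between are in proportion, then the shift along the tool's x, y, z normalised to -1 to 1, where 1 is 120 mm, then the turn, a rotation vector about the tool's x, y, z normalised to -1 to 1, where 1 is 4 degrees. In form: hand dx dy dz rx ry rz; .... A call has 1 to 12 rows; each row shifts and turns the commanded pose from where the row before left it, along the tool's axes as they then stand; what a row does not reach is not made up. A row lasts 1/12 s, in which the tool goes at most 41.7 mm and 7.16 degrees, less where a joint would pass 70% of its speed; a pose out of reach is approached as far as the arm can. A call with a number of a shift or a turn outside -1 to 1 is refused whole. A call with a gripper value outside its range is refused whole. The fingers move at their own pace and stop on an object; "force" is the grip in N (left out, the last holds). Time passes only in rows, so rows that do not move let the fingers close. It gives the time, the measured TCP pose, the force and the opening at its end, in the units of the state.
- bot.get_obs(): the state, without advancing time (a new reading comes with each control period).
- imaging.read_camera(name): name is "scene" or "top" or "wrist"; returns a dict with "image" (420x560x3 uint8, red, green, blue), "fx", "fy", "cx", "cy" (pixels), "view" (4x4, takes a point from world to camera coordinates); the wrist camera has in their place "mount" (4x4, takes a point from camera to tool coordinates, whose origin is the TCP and whose axes are the tool frame's). Camera axes: x right, y down, z forward; pixel columns grow to the right and rows downward; lengths in m; the calibration is good to about 2 mm. A picture is of the moment at which its call begins: read the wrist's pose just before it. There is no depth.
- bot.hand_in(): hands the job in, once; it reports no verdict.
Trained networks look in a picture, given as the dict that the camera call returned (one of the last four; its "shot" number tells which), for a name from the list of things; names that differ only in an ending like _2 or _b are one class to them, and where a whole thing is asked for, a point or a joint stands for the part that bears it (a point fixed in the world has none). Each returns a list of dicts, best first, with "score" (0 to 1); they miss things now and then, are a little off and sometimes report something else, mostly with a low value. They report only what shows in the picture. A call takes as long as a camera call. They do not tell look-alikes from the thing itself.
- nets.spot_in(picture, name): "rect" ([left, top, right, bottom] in pixels, round what is visible of it).
- nets.outline_of(picture, name): "region" (420x560 bool, what is visible of it) and "rect" ([left, top, right, bottom] in pixels, round what is visible of it).
- nets.spot_point(picture, name): "location" ([column, row] in pixels: a listed point, or the origin of a listed thing).
The state is a dict: "t": time; "q": joint angles; "joint_vel": joint speeds; "joint_torque": joint torques, N m; "eef_pos": TCP position; "tool_rot": TCP orientation; "contact_force": force on the tool from outside, world axes, zero at the start; "torque": the same for the moment, N m; "gripper_width": opening from 0.0 (shut) to 1.0 (fully open).
Only numpy, scipy, OpenCV 4.12 (cv2) and the standard library are available. Lean on these libraries where they do the work, as an engineer would, in place of code of your own. Each camera call takes 0.05 s, during which the arm holds its last target.

## Task

Two small tile mixers stand on the blood-bank bench. On the one holding the long well tile, tip the spring hold-down finger fully up until it stays open by itself, then lift that tile out and set it down, without dropping it, flat in the middle of the light box's pale panel, its length along the panel's length. Leave the finger up, and do not disturb the short tile on the other mixer.

Things in the scene. Friction and masses are not known exactly. Their poses are not given: they have to be found in the camera images.
- tile: long white well tile, flat slab 110 x 46 x 10 mm, two rows of six wells, 55 to 115 g. Origin: centre of underside; x along its length, z up. Starts on the black platform (45 mm above the bench) of a white mixer, its +x end under the finger. Low pips (5 mm tall) near its corners and a stop at its -x end; sides free at the middle: pinch it there across the 46 mm width, lift straight up.
- finger (a joint): steel hold-down finger on the long tile's mixer, rad: 0 = pressing on the tile, 1.4 = fully up (stop). Below about 0.65 its spring shuts it; beyond that its weighted lever falls over and holds it up. Hinge axis along the tile's y, 100 mm from the tile's origin along its +x, 64 mm above the bench. Finger reaches 57 mm back from it over the tile's end; once up it ends 120 mm above the bench.
- finger_lever (a point): top of the finger's thumb lever, a stub with a steel bar 24 mm thick and 40 mm long along the hinge, rigidly square to the finger: upright, the bar's top (this point) 52 mm above the hinge, 116 mm above the bench while the finger is down. Pushing the bar level, away from the tile (tile's +x, about 1 N, some 40 mm), tips the finger up; it moves with it and ends nearly level.
- panel (a point): centre of the top of the pale panel (140 mm along x, 80 mm along y, flat, 30 mm above the bench) on the dark light box, 200 x 120 mm. x along the panel's length, z up.
- short_tile: the short white well tile, 66 x 46 x 10 mm with two rows of three wells, under the finger of the other, otherwise equal mixer; to be left alone. Origin: centre of its underside, x along its length.
Not all that is in view belongs to the job. What is shaped like the tile but brown, turquoise or yellow is not meant.

How it is judged:
On the way, in this order (a step that is already met when the one before it is completed fails the run):
1. the finger is tipped up while the long tile still lies in its mixer (value of joint finger above 1.2 rad and distance of tile from where it was at the start of the episode below 0.012 m), for 0.2 s.
2. the long tile is lifted clear of the mixer (height (world z) of tile above 0.065 m and value of joint finger above 1 rad), for 0.1 s.
3. the long tile is set down on the panel while the fingers still touch it (not dropped) (horizontal distance between tile and panel below 0.018 m and z of tile in the frame of panel below 0.006 m and contact force between the fingers and tile above 0.2 N), for 0.04 s.
At the end, for the whole second after the job is handed in: the long tile lies flat, still and released on the panel, its centre within 18 mm of the panel's centre, its length within 12 degrees of the panel's length (either way round); the finger of its mixer is still up (beyond 1.2 rad); the short tile is within 15 mm of where it was (horizontal distance between tile and panel below 0.018 m and z of tile in the frame of panel between -0.004 and 0.006 m and angle between the x axis of tile and the x axis of panel, either way round below 0.21 rad and angle between tile's own z axis and vertical below 0.1 rad and linear speed of tile below 0.02 m/s and value of joint finger above 1.2 rad and distance of short_tile from where it was at the start of the episode below 0.015 m); the robot touches nothing.
It fails at once if the long tile is dragged more than 15 mm while the finger is not up (below 0.6 rad) (distance of tile from where it was at the start of the episode above 0.015 m and value of joint finger below 0.6 rad).
It fails at once if the short tile is moved more than 15 mm (distance of short_tile from where it was at the start of the episode above 0.015 m).
It also fails if it takes over 51 s, if anything falls off the work surface, if the arm or the gripper's body presses on something with over 40 N, if the wrist force passes 120 N, or if a joint passes its speed limit or range.

## Working session

There is one attempt and no reset: what is moved stays moved. The work goes in short steps, Python scripts to look and compute and a tool call to move; the robot and the scene stay as the last step left them, time stands still between calls to the robot, and variables do not carry over. Pictures are saved under pics/ and viewed, and the job is handed in when it is done.

Besides the shell and the picture viewer there is one more tool, called after "Emit:" by a JSON object that holds its "op" and its "data". apply_moves: Moves the arm, as the interface text tells. Scaled input: -1 to 1 covers 120 mm each way for a shift and 4 degrees each way for a turn. Its arguments: {"type":"object","properties":{"moves":{"type":"string"},"force":{"type":"number"}},"required":["moves"]}

```bash
mkdir -p pics
cat > h.py <<'E'
import numpy as np,cv2,pickle
from station import bot,imaging,nets
from scipy.spatial.transform import Rotation as R
def save(p,n): cv2.imwrite('pics/'+n+'.png',cv2.cvtColor(p['image'],cv2.COLOR_RGB2BGR))
def Rt(o):
    q=o['tool_rot']; return R.from_quat([q[1],q[2],q[3],q[0]]).as_matrix()
def T(o):
    M=np.eye(4);M[:3,:3]=Rt(o);M[:3,3]=o['eef_pos'];return M
def view(p,o=None):
    return np.array(p['view']) if 'view' in p else np.linalg.inv(T(o)@np.array(p['mount']))
def ray(p,uv,z,o=None):
    V=np.linalg.inv(view(p,o)); d=V[:3,:3]@np.array([(uv[0]-p['cx'])/p['fx'],(uv[1]-p['cy'])/p['fy'],1])
    c=V[:3,3]; return c+d*(z-c[2])/d[2]
def proj(p,X,o=None):
    v=view(p,o)@np.append(X,1); return np.array([p['fx']*v[0]/v[2]+p['cx'],p['fy']*v[1]/v[2]+p['cy']])
E
python3 - <<'E'
from h import *
o=bot.get_obs();print(o)
for n in('scene','top'):
    p=imaging.read_camera(n);save(p,n+'0');print(n,np.linalg.inv(view(p))[:3,3],p['fx'])
    for k,z in(('tile',.045),('short_tile',.045),('finger_lever',.116),('panel',.03)):
        for r in nets.spot_point(p,k)[:4]: print(k,r['score'],np.round(r['location'],1),ray(p,r['location'],z).round(4))
        if k in('tile','short_tile'):
            for r in nets.spot_in(p,k)[:5]: print('  box',r['score'],np.round(r['rect']))
E
```

```text
{'t': 0.0, 'q': array([ 0.99886326,  0.47779907,  0.02237395,  1.55647212, -0.0114693 ,
        1.10923778, -0.08312361]), 'joint_vel': array([ 2.69108322e-04, -1.37087855e-03,  3.35098044e-05, -1.47756926e-05,
        1.59011814e-04,  5.91191335e-04,  5.04183789e-04]), 'joint_torque': array([-1.37397161e-03, -5.96457911e+01,  1.60784908e+00, -2.81197894e+01,
        1.24622765e-02,  9.36476339e-03, -2.23218905e-05]), 'eef_pos': array([ 0.30168089, -0.60318189,  0.23031832]), 'tool_rot': array([-3.92847191e-04,  8.50694242e-01, -5.25660068e-01, -8.02994815e-04]), 'contact_force': array([-0.1895234 ,  0.37155727, -0.92393865]), 'torque': array([ 0.01953134, -0.04351001,  0.02931199]), 'gripper_width': 0.9993424348344154}
scene [1.37719136 0.09430917 0.71301838] 499.93185567795996
tile 0.69 [159.1 243.2] [ 0.5229 -0.3557  0.045 ]
tile 0.68 [102.4 279.9] [ 0.6691 -0.4167  0.045 ]
tile 0.66 [204.9 239. ] [ 0.4842 -0.2598  0.045 ]
  box 0.97 [ 88. 261. 116. 298.]
  box 0.93 [136. 227. 174. 258.]
  box 0.68 [192. 200. 236. 215.]
  box 0.61 [199. 223. 225. 255.]
short_tile 0.5 [443.5 289. ] [0.5457 0.2706 0.045 ]
finger_lever 0.79 [189.  238.1] [ 0.5833 -0.2551  0.116 ]
panel 0.97 [301.9 264.7] [ 0.5108 -0.0275  0.03  ]
top [ 0.3418226  -0.08106613  1.1610076 ] 432.1377471774063
tile 0.8 [399.4 211.9] [ 0.4544 -0.3867  0.045 ]
tile 0.77 [343.9 202.5] [ 0.4781 -0.2429  0.045 ]
tile 0.66 [416.8 156.5] [ 0.601  -0.4357  0.045 ]
tile 0.56 [366.4 275.7] [ 0.29   -0.2987  0.045 ]
  box 0.97 [338. 184. 357. 225.]
  box 0.81 [382. 196. 418. 225.]
  box 0.59 [401. 139. 438. 177.]
  box 0.56 [347. 268. 393. 287.]
short_tile 0.8 [151.  175.6] [0.5462 0.2614 0.045 ]
  box 0.58 [142. 160. 160. 191.]
finger_lever 0.67 [353.8 155. ] [ 0.5874 -0.2581  0.116 ]
panel 0.72 [259.3 191.4] [ 0.5082 -0.0218  0.03  ]
```

View pics/scene0.png

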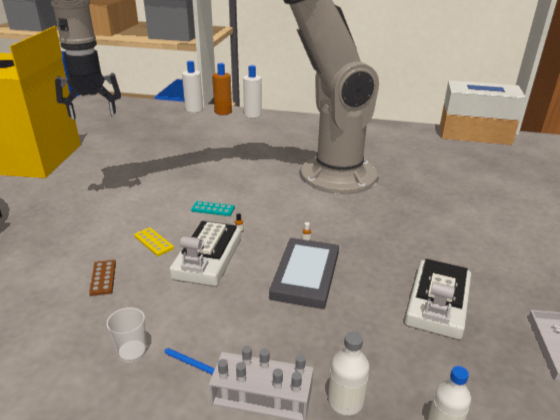

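View pics/top0.png

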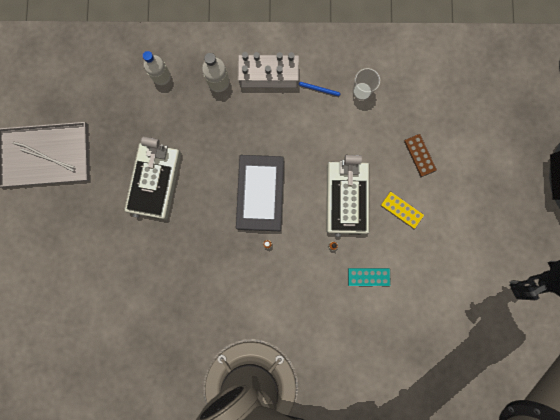

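The long tile is on the right-hand mixer at (349,202) in the top view, with its lever toward +x at (354,155). The light box is at (260,192) and the short tile is at (151,176). I'll move over the long mixer for a wrist view.

Emit:
{"op": "apply_moves", "data": {"moves": "1 -0.19 -0.26 -0.06 0 0 0;1 -0.19 -0.26 -0.06 0 0 0;1 -0.19 -0.26 -0.06 0 0 0;1 -0.19 -0.26 -0.06 0 0 0;1 -0.19 -0.26 -0.06 0 0 0;1 -0.19 -0.26 -0.06 0 0 0;1 -0.19 -0.26 -0.06 0 0 0;1 -0.19 -0.26 -0.06 0 0 0;1 -0.19 -0.26 -0.06 0 0 0;1 -0.19 -0.26 -0.06 0 0 0", "force": 30}}

```text
t: 1.53
eef_pos: [0.4795, -0.2584, 0.304]
tool_rot: [0.0, 0.851, -0.526, 0.0]
contact_force: [0.0, -0.9, 0.7]
gripper_width: -0.0
```

Emit:
{"op": "apply_moves", "data": {"moves": "1 0 0 0 0 0 0.95;1 0 0 0 0 0 0.95;1 0 0 0 0 0 0.95;1 0 0 0 0 0 0.95;1 0 0 0 0 0 0.95;1 0 0 0 0 0 0.95;1 0 0 0 0 0 0.95;1 0 0 0 0 0 0;1 0 0 0 0 0 0;1 0 0 0 0 0 0"}}

```text
t: 2.37
eef_pos: [0.479, -0.2602, 0.3034]
tool_rot: [-0.0, 0.708, -0.707, 0.0]
contact_force: [0.6, -0.6, 0.9]
gripper_width: -0.002
```

Run:
```python
from h import *
o=bot.get_obs();print(o['t'],o['eef_pos'],Rt(o).round(3).tolist(),o['contact_force'])
p=imaging.read_camera('wrist');save(p,'w1');print(np.array(p['mount']).round(3),p['fx'])
pickle.dump((p,o),open('w1.pkl','wb'))
for k,z in(('tile',.045),('finger_lever',.116)):
    for r in nets.spot_point(p,k)[:4]: print(k,r['score'],np.round(r['location'],1),ray(p,r['location'],z,o).round(4))
for r in nets.outline_of(p,'tile')[:3]:
    m=r['region']; print(r['score'],r['rect'],m.sum())
    c=max(cv2.findContours(m.astype(np.uint8),0,2)[0],key=cv2.contourArea)
    P=np.array([ray(p,q[0],.055,o)[:2] for q in c]).astype(np.float32)
    print(cv2.minAreaRect(P*1000))
```

```text
2.3667 [ 0.4790283  -0.26022287  0.30339927] [[0.001, -1.0, 0.0], [-1.0, -0.001, -0.0], [0.0, -0.0, -1.0]] [ 0.60063103 -0.5810861   0.85253385]
[[ 1.    -0.001 -0.001 -0.001]
 [ 0.001  0.944  0.329 -0.084]
 [ 0.001 -0.329  0.944 -0.143]
 [ 0.     0.     0.     1.   ]] 334.7412597647845
tile 0.95 [313.1 283.6] [ 0.3105 -0.3056  0.045 ]
tile 0.91 [384.6 170.9] [ 0.4696 -0.3878  0.045 ]
tile 0.76 [272.7 162.3] [ 0.4802 -0.2508  0.045 ]
tile 0.56 [442.   46.3] [ 0.6082 -0.436   0.045 ]
0.76 [412.5, 1.0, 473.5, 99.1] 4018
((607.7589721679688, -431.52557373046875), (98.20188903808594, 44.12008285522461), 23.327795028686523)
0.73 [346.0, 132.0, 428.9, 208.9] 2972
((473.6201171875, -385.2709045410156), (102.45536041259766, 43.5897331237793), 54.397727966308594)
0.64 [255.1, 115.3, 296.9, 210.6] 3336
((478.59100341796875, -251.8670654296875), (45.87806701660156, 109.83260345458984), 89.014404296875)
```

View pics/w1.png

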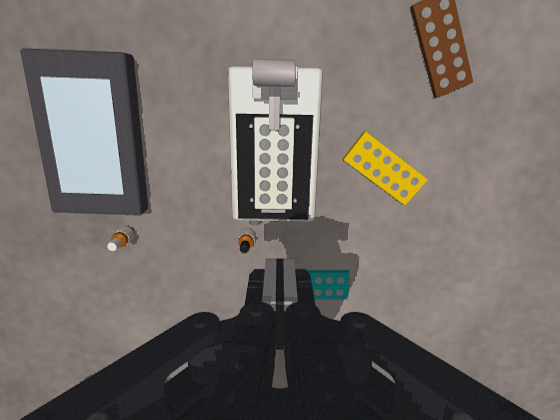

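Run:
```python
from h import *
p=imaging.read_camera('top')
for k,z in(('tile',.055),('short_tile',.055)):
  for r in nets.outline_of(p,k)[:5]:
    m=r['region']
    c=max(cv2.findContours(m.astype(np.uint8),0,2)[0],key=cv2.contourArea)
    P=np.array([ray(p,q[0],z)[:2] for q in c]).astype(np.float32)
    print(k,r['score'],np.round(r['rect']),cv2.minAreaRect(P*1000))
# panel by brightness around it
g=p['image'].astype(int); uv=proj(p,[.51,-.025,.03]).astype(int)
mask=(g.min(2)>180).astype(np.uint8)
n,l=cv2.connectedComponents(mask); m=(l==l[uv[1],uv[0]]).astype(np.uint8)
c=max(cv2.findContours(m,0,2)[0],key=cv2.contourArea)
P=np.array([ray(p,q[0],.03)[:2] for q in c]).astype(np.float32);print('panel',m.sum(),cv2.minAreaRect(P*1000))
for r in nets.outline_of(p,'panel')[:2]:
    m=r['region'];c=max(cv2.findContours(m.astype(np.uint8),0,2)[0],key=cv2.contourArea)
    P=np.array([ray(p,q[0],.03)[:2] for q in c]).astype(np.float32);print('box',r['score'],cv2.minAreaRect(P*1000))
p2,o=pickle.load(open('w1.pkl','rb'))
for r in nets.spot_point(p,'finger_lever')[:3]: print(r['score'],r['location'],ray(p,r['location'],.116))
```

```text
tile 0.76 [337. 187. 360. 225.] ((477.0287170410156, -255.67408752441406), (46.1911506652832, 106.07176208496094), 87.80137634277344)
short_tile 0.87 [139. 163. 162. 191.] ((542.7999267578125, 261.8919982910156), (49.131011962890625, 68.06912231445312), 79.07684326171875)
panel 1558 ((507.2462463378906, -22.333171844482422), (78.6729507446289, 139.2615966796875), 87.9520034790039)
box 0.92 ((505.9750671386719, -23.235641479492188), (118.37283325195312, 199.94375610351562), 88.48148345947266)
0.68 [355.1, 157.0] [ 0.58244742 -0.26123226  0.116     ]
```

The wrist view shows the tile at (273,165), its finger and lever bar at (274,73), and the light box at (85,135). Tile centre is about (0.478, -0.253) and yaw about -1.5°. Next I lower the shut fingers between the tile and the bar.

Emit:
{"op": "apply_moves", "data": {"moves": "1 -0.02 -0.225 0 0 0 0;1 -0.02 -0.225 0 0 0 0;1 0 0 0.28 0 0 0;1 0 0 0.28 0 0 0;1 0 0 0.28 0 0 0;1 0 0 0.28 0 0 0;1 0 0 0.28 0 0 0;1 0 0 0.15 0 0 0;1 0 0 0 0 0 0;1 0 0 0 0 0 0"}}

```text
t: 3.65
eef_pos: [0.5327, -0.2553, 0.1168]
tool_rot: [-0.0, -0.707, 0.707, 0.001]
contact_force: [0.3, -0.2, -0.5]
gripper_width: 0.001
```

Run:
```python
from h import *
o=bot.get_obs();print(o['t'],o['eef_pos'],o['contact_force'])
p=imaging.read_camera('wrist');save(p,'w2')
p=imaging.read_camera('scene');i=cv2.resize(p['image'][190:310,130:330],None,fx=4,fy=4);save({'image':i},'s2')
```

```text
3.65 [ 0.53266582 -0.25528962  0.11679995] [ 0.31149851 -0.15141047 -0.4669418 ]
```

View pics/w2.png

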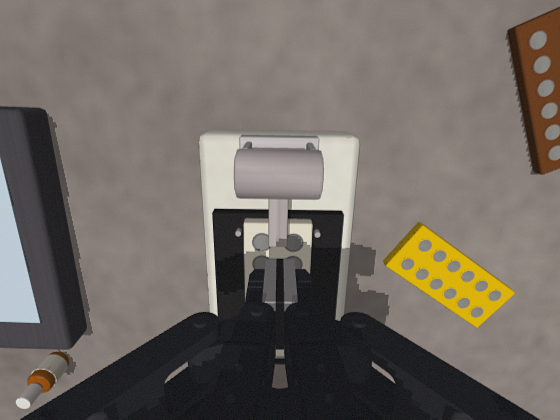

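View pics/s2.png

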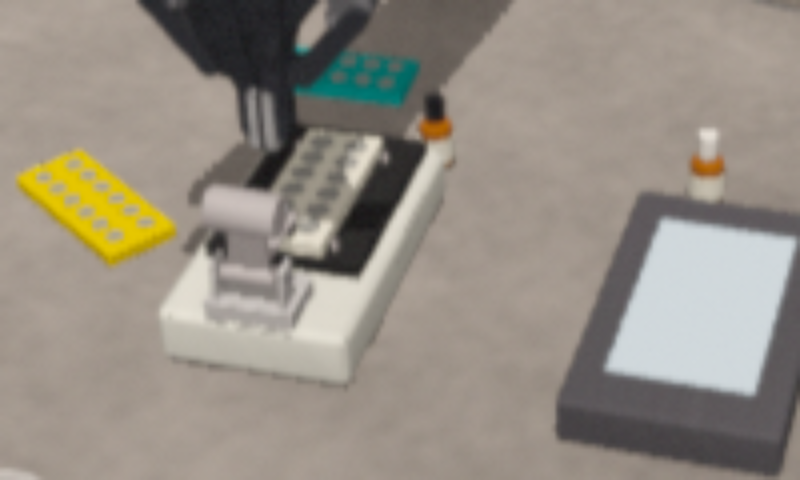

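The shut fingers are centred on the bar, which shows at (280,173) in the wrist view. I'll lower them a little more and push level.

Emit:
{"op": "apply_moves", "data": {"moves": "1 0 0 0.15 0 0 0;1 0 0 0 0 0 0;1 0 -0.06 0 0 0 0;1 0 -0.06 0 0 0 0;1 0 -0.06 0 0 0 0;1 0 -0.06 0 0 0 0;1 0 -0.06 0 0 0 0"}}

```text
t: 4.33
eef_pos: [0.5702, -0.2556, 0.1]
tool_rot: [0.0, -0.707, 0.707, -0.0]
contact_force: [-1.0, 0.2, 0.5]
gripper_width: 0.005
```

Emit:
{"op": "apply_moves", "data": {"moves": "1 0 -0.06 0 0 0 0;1 0 -0.06 0 0 0 0;1 0 -0.06 0 0 0 0;1 0 -0.06 0 0 0 0;1 0 0 0 0 0 0;1 0 0 0 0 0 0;1 0 0 0 0 0 0"}}

```text
t: 4.92
eef_pos: [0.5975, -0.2555, 0.0991]
tool_rot: [-0.0, -0.707, 0.707, 0.0]
contact_force: [0.5, 0.0, 0.1]
gripper_width: -0.003
```

Run:
```python
from h import *
o=bot.get_obs();print(o['t'],o['eef_pos'],o['contact_force'])
p=imaging.read_camera('wrist');save(p,'w3')
p=imaging.read_camera('scene');i=cv2.resize(p['image'][190:310,130:330],None,fx=4,fy=4);save({'image':i},'s3')
```

```text
4.9167 [ 0.59749968 -0.25553666  0.09913146] [0.52406573 0.00275399 0.06331764]
```

View pics/w3.png

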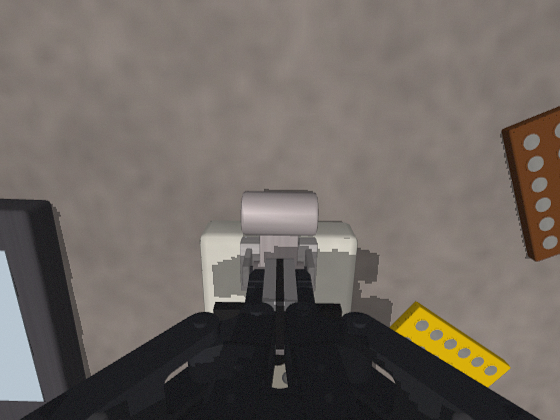

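View pics/s3.png

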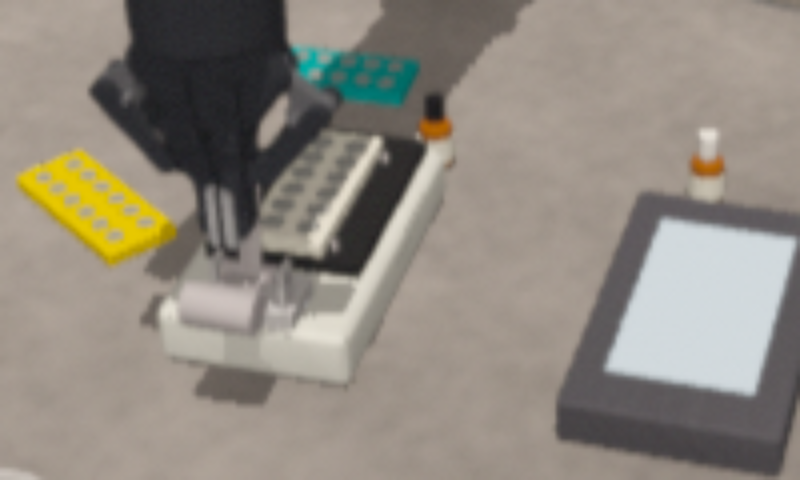

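The lever bar now lies at (280,213) in the wrist view, on the far side, and the finger is upright beside the gripper. I'll lift straight up, move back over the tile and re-measure.

Emit:
{"op": "apply_moves", "data": {"moves": "1 0 0 -0.2 0 0 0;1 0 0 -0.3 0 0 0;1 0 0 -0.3 0 0 0;1 0 0 -0.3 0 0 0;1 0 0 -0.3 0 0 0;1 0 0.25 0 0 0 0;1 0 0.25 0 0 0 0;-1 0 0.25 0 0 0 0;-1 0 0.25 0 0 0 0;-1 0 0 0 0 0 0;-1 0 0 0 0 0 0;-1 0 0 0 0 0 0"}}

```text
t: 6.02
eef_pos: [0.4783, -0.2554, 0.2677]
tool_rot: [0.0, -0.707, 0.707, -0.001]
contact_force: [0.5, -0.1, -0.5]
gripper_width: 0.71
```

Run:
```python
from h import *
o=bot.get_obs();print(o['t'],o['eef_pos'],Rt(o).round(3).tolist(),o['gripper_width'])
p=imaging.read_camera('wrist');save(p,'w4')
for r in nets.outline_of(p,'tile')[:5]:
    m=r['region']; c=max(cv2.findContours(m.astype(np.uint8),0,2)[0],key=cv2.contourArea)
    P=np.array([ray(p,q[0],.055,o)[:2] for q in c]).astype(np.float32)
    print('tile',r['score'],np.round(r['rect']),cv2.minAreaRect(P*1000))
for r in nets.outline_of(p,'panel')[:2]:
    m=r['region'];c=max(cv2.findContours(m.astype(np.uint8),0,2)[0],key=cv2.contourArea)
    P=np.array([ray(p,q[0],.03,o)[:2] for q in c]).astype(np.float32);print('box',r['score'],cv2.minAreaRect(P*1000))
g=p['image'].astype(int); uv=proj(p,[.51,-.025,.03],o).astype(int)
n,l=cv2.connectedComponents((g.min(2)>180).astype(np.uint8)); 
if 0<=uv[0]<560 and l[uv[1],uv[0]]:
    m=(l==l[uv[1],uv[0]]).astype(np.uint8)
    c=max(cv2.findContours(m,0,2)[0],key=cv2.contourArea)
    P=np.array([ray(p,q[0],.03,o)[:2] for q in c]).astype(np.float32);print('panel',m.sum(),cv2.minAreaRect(P*1000))
p=imaging.read_camera('scene');i=cv2.resize(p['image'][190:310,130:330],None,fx=4,fy=4);save({'image':i},'s4')
```

```text
6.0167 [ 0.47827012 -0.2554226   0.26774292] [[-0.001, -1.0, 0.001], [-1.0, 0.001, -0.0], [0.0, -0.001, -1.0]] 0.709871930694919
tile 0.95 [430.   1. 495. 101.] ((606.063720703125, -430.0083923339844), (95.2034683227539, 44.58158493041992), 23.201696395874023)
tile 0.94 [282. 284. 345. 313.] ((317.7368469238281, -295.1683349609375), (80.92842864990234, 43.67132568359375), 89.92952728271484)
tile 0.89 [352. 135. 444. 213.] ((474.38525390625, -382.80755615234375), (100.55177307128906, 43.50939178466797), 54.021568298339844)
tile 0.68 [255. 119. 303. 221.] ((479.2984924316406, -251.91043090820312), (48.03676986694336, 111.6634750366211), 89.07460021972656)
box 0.64 ((507.0329284667969, -24.955963134765625), (129.3159637451172, 198.46023559570312), 87.98175048828125)
panel 8773 ((506.61395263671875, -17.977237701416016), (79.45829010009766, 139.4981689453125), 87.85482025146484)
```

View pics/w4.png

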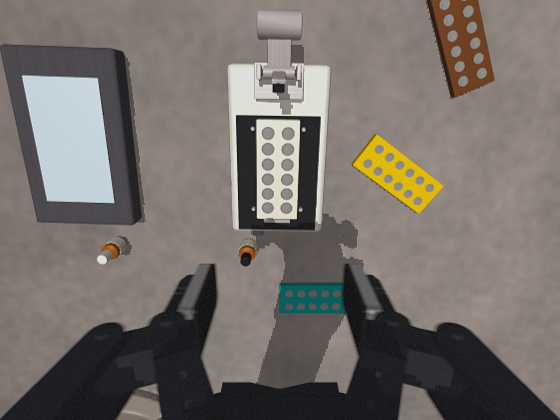

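View pics/s4.png

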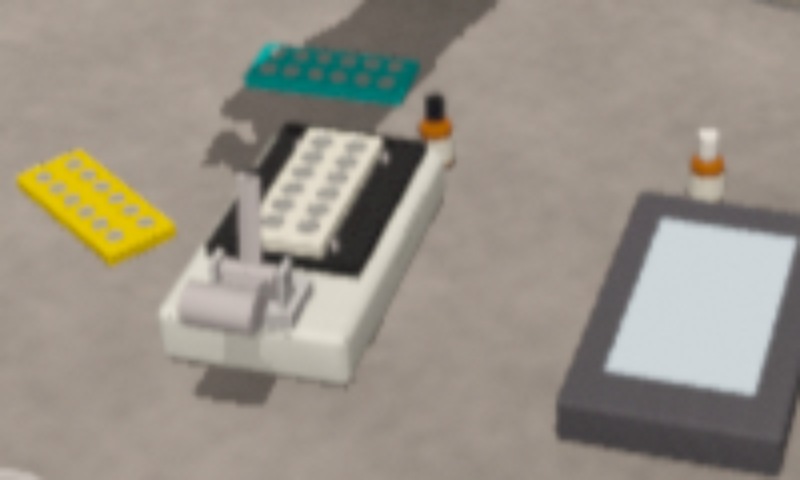

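The finger stays up at (250,215) in the scene crop, and the tile has not moved: it sits at (0.479, -0.252). I'll set the gripper to about 58 mm and descend.

Emit:
{"op": "apply_moves", "data": {"moves": "-0.36 -0.025 0 0 0 0 0.3;-0.36 0 0 0.28 0 0 0;-0.36 0 0 0.28 0 0 0;-0.36 0 0 0.28 0 0 0;-0.36 0 0 0.28 0 0 0;-0.36 0 0 0.28 0 0 0;-0.36 0 0 0.25 0 0 0;-0.36 0 0 0.15 0 0 0;-0.36 0 0 0.05 0 0 0;-0.36 0 0 0 0 0 0"}}

```text
t: 7.05
eef_pos: [0.4773, -0.2518, 0.0437]
tool_rot: [-0.001, -0.7, 0.714, 0.002]
contact_force: [-0.1, 0.8, 1.1]
gripper_width: 0.681
```

Run:
```python
from h import *
o=bot.get_obs();print(o['t'],o['eef_pos'],o['contact_force'],o['gripper_width'])
p=imaging.read_camera('wrist');save(p,'w5')
p=imaging.read_camera('scene');i=cv2.resize(p['image'][190:310,130:330],None,fx=4,fy=4);save({'image':i},'s5')
```

```text
7.05 [ 0.47734096 -0.25175795  0.0436528 ] [-0.07050217  0.83519907  1.07004671] 0.6806907779103911
```

View pics/w5.png

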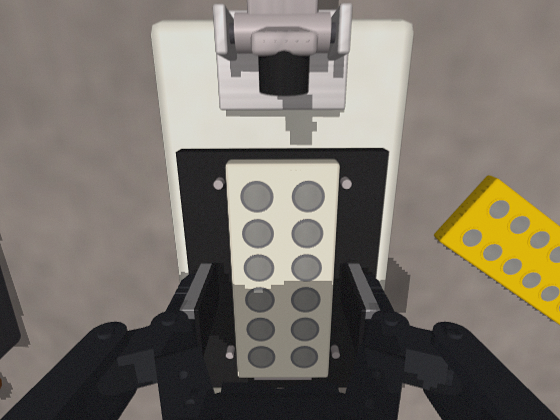

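View pics/s5.png

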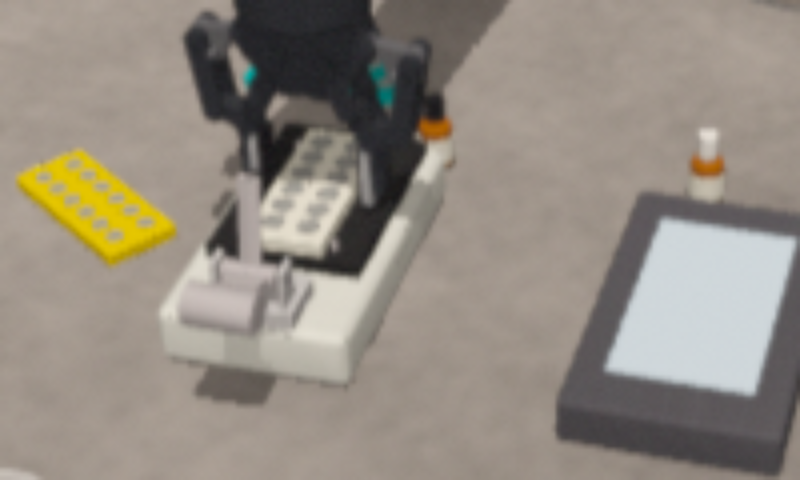

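The tile is centred between the pads, which sit at mid-length near row 283. I'll close.

Emit:
{"op": "apply_moves", "data": {"moves": "-0.36 0 0 0.015 0 0 0;1 0 0 0 0 0 0;1 0 0 0 0 0 0;1 0 0 0 0 0 0;1 0 0 0 0 0 0;1 0 0 0 0 0 0;1 0 0 0 0 0 0", "force": 40}}

```text
t: 7.73
eef_pos: [0.4788, -0.2529, 0.045]
tool_rot: [0.0, -0.699, 0.715, -0.001]
contact_force: [-0.3, 0.2, 6.4]
gripper_width: 0.521
```

Run:
```python
from h import *
o=bot.get_obs();print(o['t'],o['eef_pos'],o['contact_force'],o['gripper_width'])
p=imaging.read_camera('wrist');save(p,'w6')
```

```text
7.7333 [ 0.47884963 -0.25285555  0.0449804 ] [-0.27739664  0.18340462  6.43106556] 0.5212548350255536
```

View pics/w6.png

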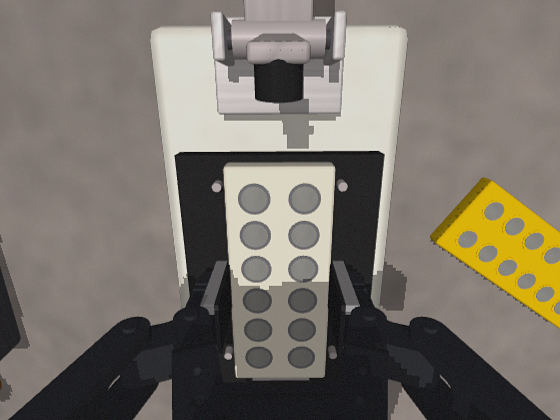

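The grip is on at about 44 mm, with the tips just resting on the platform (6 N). I'll lift straight up.

Emit:
{"op": "apply_moves", "data": {"moves": "1 0 0 -0.06 0 0 0;1 0 0 -0.12 0 0 0;1 0 0 -0.2 0 0 0;1 0 0 -0.2 0 0 0;1 0 0 -0.2 0 0 0;1 0 0 -0.2 0 0 0;1 0 0 0 0 0 0.2;1 0 0 0 0 0 0"}}

```text
t: 8.45
eef_pos: [0.4786, -0.2528, 0.1629]
tool_rot: [0.001, -0.694, 0.72, -0.002]
contact_force: [0.3, -0.4, -1.1]
gripper_width: 0.523
```

Run:
```python
from h import *
o=bot.get_obs();print(o['t'],o['eef_pos'],o['contact_force'],o['gripper_width'],Rt(o).round(3).tolist())
p=imaging.read_camera('wrist');save(p,'w7')
p=imaging.read_camera('scene');i=cv2.resize(p['image'][170:310,130:330],None,fx=4,fy=4);save({'image':i},'s7')
```

```text
8.45 [ 0.47860508 -0.25284077  0.16291848] [ 0.26513964 -0.38316559 -1.08670088] 0.5231872091461418 [[-0.036, -0.999, 0.003], [-0.999, 0.036, -0.001], [0.001, -0.003, -1.0]]
```

View pics/w7.png

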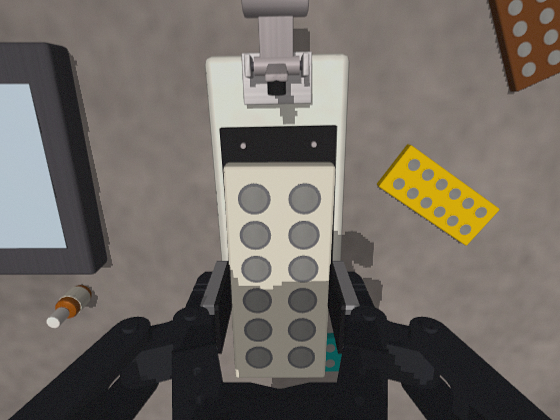

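View pics/s7.png

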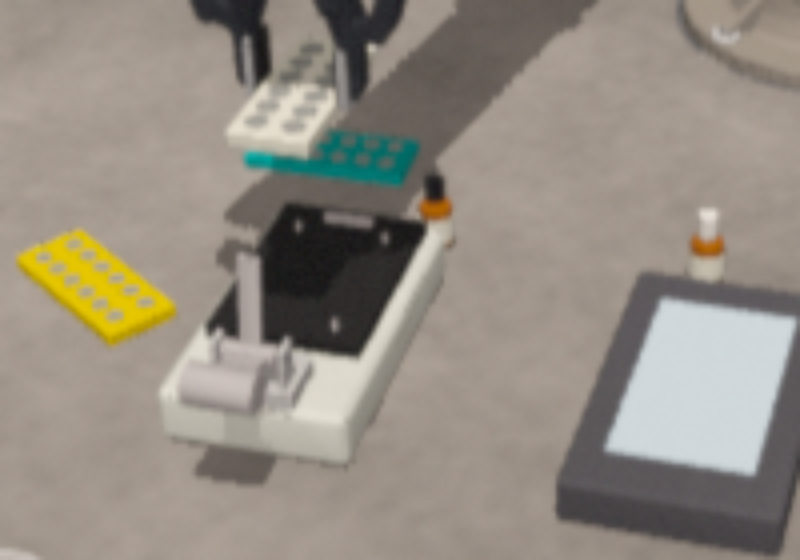

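The tile is lifted level and the finger is still up. I'll carry it to over the panel.

Emit:
{"op": "apply_moves", "data": {"moves": "1 -0.1 -0.01 0 0 0 0;1 -0.2 -0.017 0 0 0 0;1 -0.2 -0.017 0 0 0 0;1 -0.2 -0.017 0 0 0 0;1 -0.2 -0.017 0 0 0 0;1 -0.2 -0.017 0 0 0 0;1 -0.2 -0.017 0 0 0 0;1 -0.2 -0.017 0 0 0 0;1 -0.2 -0.017 0 0 0 0;1 -0.14 -0.017 0 0 0 0;1 -0.1 -0.004 0 0 0 0;1 0 0 0 0 0 0"}}

```text
t: 9.55
eef_pos: [0.5054, -0.0163, 0.1601]
tool_rot: [-0.0, -0.697, 0.718, 0.001]
contact_force: [1.2, 0.2, -1.5]
gripper_width: 0.523
```

Run:
```python
from h import *
o=bot.get_obs();print(o['t'],o['eef_pos'],o['contact_force'],o['gripper_width'],Rt(o).round(3).tolist())
p=imaging.read_camera('wrist');save(p,'w8')
q=np.array([[-.07,-.04],[.07,-.04],[.07,.04],[-.07,.04]]);a=np.radians(-2.1)
Rm=np.array([[np.cos(a),-np.sin(a)],[np.sin(a),np.cos(a)]])
i=p['image'].copy()
for c,col in(((.507,-.021),(255,0,0)),):
    pts=[proj(p,[*(Rm@x+c),.03],o) for x in q];cv2.polylines(i,[np.int32(pts)],True,col)
save({'image':i},'w8o')
```

```text
9.55 [ 0.5053557  -0.01625141  0.16008573] [ 1.2229723   0.20743527 -1.53061133] 0.5233765705223926 [[-0.03, -1.0, -0.002], [-1.0, 0.03, 0.002], [-0.002, 0.002, -1.0]]
```

View pics/w8o.png

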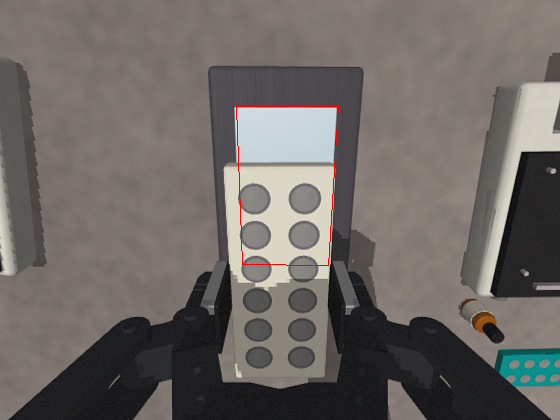

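The panel overlay at (0.507, -0.021) fits the picture. I'll correct about 4.5 mm sideways and descend to just above it.

Emit:
{"op": "apply_moves", "data": {"moves": "1 0.037 -0.012 0.1 0 0 0;1 0 0 0.2 0 0 0;1 0 0 0.2 0 0 0;1 0 0 0.2 0 0 0;1 0 0 0.15 0 0 0;1 0 0 0.1 0 0 0;1 0 0 0.05 0 0 0;1 0 0 0 0 0 0;1 0 0 0 0 0 0"}}

```text
t: 10.35
eef_pos: [0.5072, -0.0255, 0.0411]
tool_rot: [-0.0, -0.694, 0.72, 0.0]
contact_force: [-0.6, -0.7, 0.2]
gripper_width: 0.522
```

Emit:
{"op": "apply_moves", "data": {"moves": "1 0 0 0.02 0 0 0;1 0 0 0.02 0 0 0;1 0 0 0.015 0 0 0;1 0 0 0 0 0 0;1 0 0 0 0 0 0"}}

```text
t: 10.77
eef_pos: [0.5075, -0.0249, 0.0347]
tool_rot: [0.0, -0.695, 0.719, -0.0]
contact_force: [-0.1, 0.3, 0.1]
gripper_width: 0.519
```

Run:
```python
from h import *
o=bot.get_obs();print(o['t'],o['eef_pos'],o['contact_force'],o['gripper_width'],Rt(o).round(3).tolist())
p=imaging.read_camera('wrist');save(p,'w9')
p=imaging.read_camera('scene');i=cv2.resize(p['image'][190:330,230:430],None,fx=4,fy=4);save({'image':i},'s9')
```

```text
10.7667 [ 0.50745361 -0.02493576  0.03466911] [-0.09239009  0.32720847  0.14801949] 0.5194266301954075 [[-0.035, -0.999, 0.0], [-0.999, 0.035, -0.0], [0.0, -0.0, -1.0]]
```

View pics/w9.png

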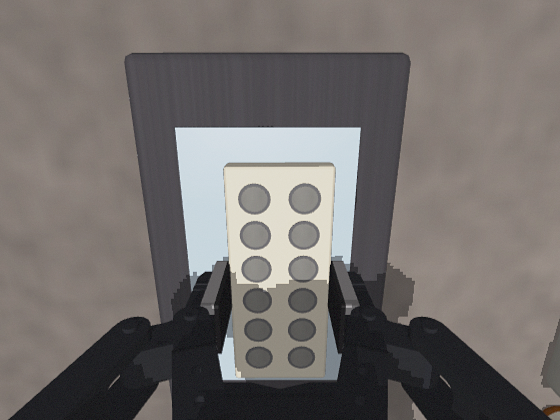

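View pics/s9.png

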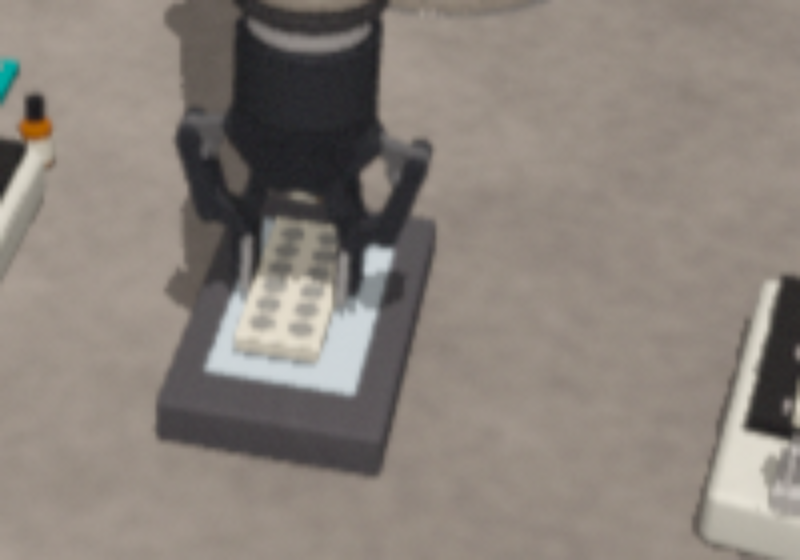

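The tile sits about 5 mm to the right of the panel's centre in the wrist view (279 against 268). I'll correct that and then lower it the last few mm.

Emit:
{"op": "apply_moves", "data": {"moves": "1 -0.035 0 0 0 0 0;1 0 0 0 0 0 0;1 0 0 0.015 0 0 0;1 0 0 0.015 0 0 0;1 0 0 0.01 0 0 0;1 0 0 0 0 0 0;1 0 0 0 0 0 0"}}

```text
t: 11.45
eef_pos: [0.5075, -0.0207, 0.03]
tool_rot: [-0.0, -0.695, 0.719, 0.0]
contact_force: [-1.7, 1.0, 5.3]
gripper_width: 0.519
```

Contact shows 5.3 N upward at TCP z 0.030, so the tile is down. I'll release and retreat.

Emit:
{"op": "apply_moves", "data": {"moves": "1 0 0 0 0 0 0;-0.36 0 0 0 0 0 0;-0.36 0 0 0 0 0 0;-0.36 0 0 0 0 0 0;-0.36 0 0 0 0 0 0;-0.36 0 0 -0.05 0 0 0;-0.36 0 0 -0.15 0 0 0;-0.36 0 0 -0.25 0 0 0;-0.36 0 0 -0.3 0 0 0;-0.36 0 0 -0.3 0 0 0;-0.36 0 0 -0.3 0 0 0;-0.36 0 0 0 0 0 0"}}

```text
t: 12.45
eef_pos: [0.5117, -0.0205, 0.199]
tool_rot: [0.004, -0.694, 0.72, -0.004]
contact_force: [0.6, 0.4, -0.6]
gripper_width: 0.678
```

Run:
```python
from h import *
o=bot.get_obs();print(o['t'],o['eef_pos'],o['contact_force'],o['gripper_width'])
p=imaging.read_camera('wrist');save(p,'w10')
for r in nets.outline_of(p,'tile')[:4]:
    m=r['region']; c=max(cv2.findContours(m.astype(np.uint8),0,2)[0],key=cv2.contourArea)
    P=np.array([ray(p,q[0],.04,o)[:2] for q in c]).astype(np.float32)
    print('tile',r['score'],np.round(r['rect']),cv2.minAreaRect(P*1000))
p=imaging.read_camera('scene');i=cv2.resize(p['image'][180:330,130:480],None,fx=2.2,fy=2.2);save({'image':i},'s10')
p=imaging.read_camera('top')
for r in nets.outline_of(p,'short_tile')[:2]:
    m=r['region']; c=max(cv2.findContours(m.astype(np.uint8),0,2)[0],key=cv2.contourArea)
    P=np.array([ray(p,q[0],.055)[:2] for q in c]).astype(np.float32);print('short',r['score'],cv2.minAreaRect(P*1000))
```

```text
12.45 [ 0.51169245 -0.02049775  0.19904761] [ 0.58939178  0.38310991 -0.62209569] 0.6781762639990269
tile 0.89 [255. 133. 308. 244.] ((507.3686218261719, -19.62010383605957), (47.95378875732422, 110.26109313964844), 87.91294860839844)
tile 0.77 [478. 331. 560. 368.] ((314.8055725097656, -278.2696533203125), (49.47272491455078, 100.2113037109375), 0.14964377880096436)
tile 0.37 [557.  40. 559. 110.] ((618.04736328125, -252.60284423828125), (17.992721557617188, 4.016400337219238), 12.73839282989502)
tile 0.23 [215.  80. 349. 282.] ((510.4129943847656, -18.774147033691406), (114.64347076416016, 190.83291625976562), 87.94874572753906)
short 0.81 ((543.660400390625, 261.45391845703125), (48.24458312988281, 68.0594482421875), 78.28158569335938)
```

View pics/w10.png

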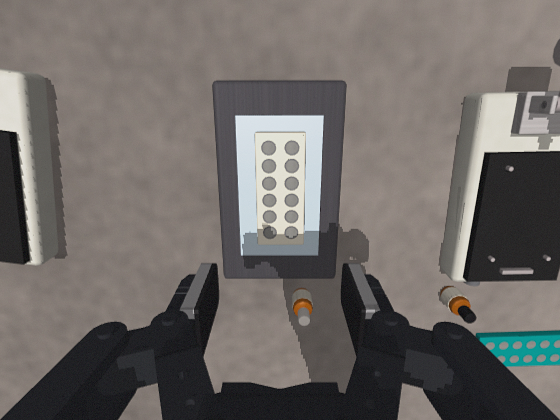

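View pics/s10.png

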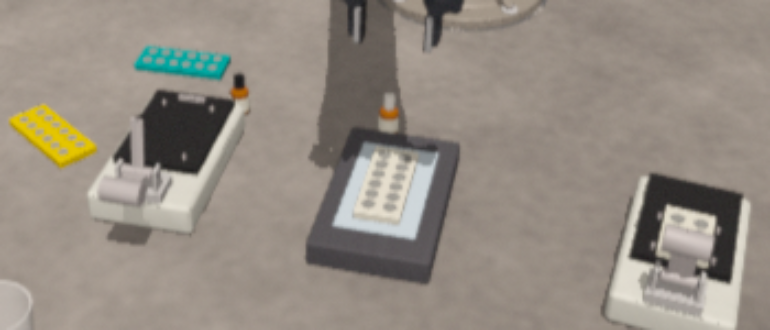

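The tile lies centred and flat on the panel, the finger is up, and the short tile is in place.

Run:
```python
from station import bot
print(bot.hand_in(), bot.get_obs()['t'])
```

```text
the job is handed in; nothing more can be done
the job is handed in; nothing more can be done
```

I tipped the hold-down finger up with the shut gripper and it stayed open by itself. Then I pinched the long tile across its middle, carried it over and set it down on the light box's panel. I released it only after feeling about 5 N of contact, then backed off and handed in at about 12.5 s. The hand-in reports no verdict.

**Last checks:**
- **Tile position:** it measures at (0.507, -0.020), against (0.507, -0.021) for the panel's centre. Its length is within about 1° of the panel's, and it looks flat.
- **Finger:** it stands upright in the last picture. I judged this by eye, as the angle can't be read directly.
- **Short tile:** it is within about 1 mm of where it started.
- **Robot:** the gripper was clear of everything.

**What disagreed:** the different views put the panel centre's y anywhere from -0.018 to -0.023, well inside the 18 mm tolerance. While gripping the tile, the fingertips also pressed on the mixer platform with about 6 N, far below the limit.

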